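# Slide the display tray past its spring catch

### The arm

A 7-joint arm with a two-finger parallel gripper is mounted at the origin on the work surface. World frame = base frame: x ahead of the robot, y to its left, z up, the work surface at z = 0. Lengths are in mm, angles in rad, forces in N, time in s.
With the tool pointing down it reaches from about 400 to 875 mm from the base axis. Payload 6.5 kg.
Tool frame: the origin (TCP) lies at the very end of the fingers, on their centre line; the grasp point (between the pads) lies 19 mm behind it; z points along the fingers, y is the line along which they close (so a half turn about z gives the same grasp; the last joint's range is limited). The gripper opens to 88 mm and grips with 3 to 60 N. Pads are 18 mm wide; open, the fingers measure 123 mm over their backs; the gripper's body (75 mm by 187 mm) begins 45 mm behind the grasp point.
Start: joints at [1.254, 0.536, -0.004, 1.538, 0.003, 1.067, -0.071], TCP at [161.313, -629.657, 238.716] pointing down, gripper open.
Joint ranges: [-2.7, 2.7], [-0.37, 2.16], [-1.27, 1.26], [0.24, 2.4], [-1.31, 4.45], [0.19, 1.91], [-2.76, 2.76]. Speed limits (rad/s): [2.39, 2.39, 3.14, 3.14, 3.14, 3.14, 3.14].

### API

Orientations are given as a unit quaternion [w, x, y, z].
In Python, from cell import bot gives the robot as it stands.
- The arm moves only by the tool servo_tool, never from a script. Its argument "moves" is a list of rows, each a list of 7 numbers: the turn, a rotation vector about the tool's x, y, z in rad, then the shift along the tool's x, y, z in m, then the opening, from -1 (shut) to 1 (fully open). A call has 1 to 12 rows; each row shifts and turns the commanded pose from where the row before left it, along the tool's axes as they then stand; what a row does not reach is not made up. A row lasts 1/8 s, in which the tool goes at most 62.5 mm and 10.7 degrees, less where a joint would pass 70% of its speed; a pose out of reach is approached as far as the arm can. A call with a gripper value outside its range is refused whole. The fingers move at their own pace and stop on an object; "squeeze" is the grip in N (left out, the last holds). Time passes only in rows, so rows that do not move let the fingers close. It gives the time, the measured TCP pose, the force, the opening and the grip force at its end, in the units of the state.
- bot.sense(): the state, without advancing time (a new reading comes with each control period).
- bot.camera(name): name is "side" or "top"; returns the picture (384x512x3 uint8, blue, green, red); there is no depth.
- bot.calibration(name): a dict with "intrinsics" (3x3 intrinsics, pixels), "rvec" (rotation vector, rad) and "tvec" (3), from world to camera coordinates, as OpenCV has them. Camera axes: x right, y down, z forward; pixel columns grow to the right and rows downward; lengths in mm; the calibration is good to about 2 mm. A picture is of the moment at which its call begins. calibration takes no time and is no camera call.
- bot.hand_in(): hands the job in; it is judged then, once.
Trained networks look in the newest picture that a camera, given by its name, has taken for a name from the list of things; names that differ only in an ending like _2 or _b are one class to them, and where a whole thing is asked for, a point or a joint stands for the part that bears it (a point fixed in the world has none). Each returns a list of dicts, best first, with "conf" (0 to 1); they miss things now and then, are a little off and sometimes report something else, mostly with a low value. They report only what shows in the picture. A call takes as long as a camera call. They do not tell look-alikes from the thing itself.
- bot.trace(camera, query): "pixels" (384x512 bool, what is visible of it).
- bot.mark_of(camera, query): "location" ([x, y, z] in mm, in world coordinates, good to about 4 mm: a listed point, or the origin of a listed thing).
The state is a dict: "time_s": time; "joint_positions": joint angles; "joint_velocities": joint speeds; "joint_torque": joint torques, N m; "eef_pos": TCP position; "orientation": TCP orientation; "wrist_force": force on the tool from outside, world axes, zero at the start; "moment": the same for the moment, N m; "grip_width": opening from 0.0 (shut) to 1.0 (fully open); "gripper_force": force on a finger pad.
Only numpy, scipy, OpenCV 4.12 (cv2) and the standard library are available. Lean on these libraries where they do the work, as an engineer would, in place of code of your own. Each camera call takes 0.05 s, during which the arm holds its last target. There are 200 camera calls.

### The job

The gift-box tray on the wooden display slide is stopped by a spring catch: a steel strip along the middle of the track with an upright tooth in front of the tray. With the fingertips press the strip down behind the tray and keep it pressed while you push the tray forward, past the tooth, up against the end stop; then let go so that the tooth springs up through the slot in the tray and locks it there. Lift or carry nothing, keep the gift box riding flat on the tray and leave the other wares where they stand.

Things in the scene. Friction and masses are not known exactly. Their poses are not given: they have to be found in the camera images.
- track: fixed wooden display slide, 180 mm wide (x axis), 330 mm long (y axis), flat on the table. Origin: centre of its underside, on the table top; z up. The tray slides in it towards +y. Side boards (|x| over 26 mm) reach 12 mm above the table, two rails at |x| = 57 to 85 mm reach 28 mm and hold the tray captive
- strip (a point): on the centre line of the steel spring strip, on its top, at y = -20 mm of the track (moves down with it). The strip is 44 mm wide and runs along the middle of the track (x = 0) from y = -160 to +120 mm, under the tray's deck. Its top is 28 mm above the table when up, 14 mm when fully pressed
- tooth (a point): middle of the top of the upright tooth that stands on the strip at y = 115 mm of the track: 30 mm wide, 8 mm thick. Its top is 41 mm above the table when up (it blocks the tray, whose origin then gets no further than y = 36 mm of the track) and 27 mm when fully pressed (the tray passes over it)
- end_stop (a point): top middle of the inner face of the end stop, a fixed wooden wall across the track at y = 150 to 165 mm, 58 mm high
- catch (a joint): how far the strip with its tooth is pressed down, m: 0 = up, 0.014 = fully down. It moves straight down as a whole wherever it is pressed, takes about 3 N to start and 7 N to hold fully down, and springs back up when let go. The tooth clears the tray's deck from about 0.010 on
- tray: loose plywood tray, 110 mm wide, 150 mm long (y), about 350 g. Origin: centre of its underside, 12 mm above the table; axes as the track's. Starts at y = -25 to +20 mm of the track; at the stop y = 75. Deck 32 to 38 mm above the table bridges the strip; behind its 22 mm front bar a slot, 40 mm wide, 30 mm long, takes the tooth once the tray is at y = 66 to 75
- tray_rear (a point): middle of the flat outer face of the tray's rear wall, the face to push (75 mm behind the tray's origin, towards -y, 45 mm above the table). The wall is 110 mm wide, 8 mm thick and reaches from 32 to 60 mm above the table; the strip lies open behind it
- giftbox_center (a point): centre of the small loose gift box, 60 x 60 x 25 mm, about 150 g, which rides on the tray's deck, just ahead of the rear wall
- tin_mid (a point): bystander, loose: small round gift tin, 76 mm across and 52 mm high, stands on the table beside the track; point at half its height
- house_mid (a point): bystander, loose: little house-shaped carton with a pitched roof, 76 x 60 mm and 76 mm high, on the table on the far side of the track; point at half its height
- bars_mid (a point): bystander, loose: flat packet, 80 x 45 x 30 mm, lying on the table on the robot's side of the track; point at half its height
- mug_mid (a point): bystander, loose: mug, 76 mm across, 85 mm high; point at half its height
- jar_mid (a point): bystander, loose: glass jar with a lid, 72 mm across, 100 mm high; point at half its height
- nutcracker_mid (a point): bystander, loose: toy soldier figure, 170 mm high on a 64 mm round foot; point at half its height
- carton_mid (a point): bystander, loose: plain carton 60 x 90 x 45 mm; point at half its height
Mind the look-alikes: they are no part of the job. What is shaped like the tray but orange or turquoise is not meant.

How it is judged (in metres and radians):
On the way, in this order (a step that is already met when the one before it is completed fails the run):
1. the catch is pressed down while the tray is still on the near side of the tooth (value of joint catch above 0.009 m and y of tray in the frame of track below 0.045 m), for 0.1 s.
2. with the catch held down, the tray has gone past the tooth to the end stop (y of tray in the frame of track above 0.064 m and value of joint catch above 0.008 m), for 0.05 s.
At the end, for the whole second after the job is handed in: The tray is level in its rails and at rest within 13 mm of the end stop (y over 62 mm in the track's frame), the catch is up again (joint under 3 mm) with its tooth in the tray's slot, the gift box lies flat on the deck, and no other ware is more than 30 mm from where it stood (y of tray in the frame of track above 0.062 m and value of joint catch below 0.003 m and height (world z) of tray below 0.017 m and angle between tray's own z axis and vertical below 0.06 rad and linear speed of tray below 0.02 m/s and y of giftbox_center in the frame of tray between -0.06 and 0.03 m and x of giftbox_center in the frame of tray between -0.045 and 0.045 m and z of giftbox_center in the frame of tray between 0.032 and 0.048 m and distance of each of tin_mid, house_mid, bars_mid, mug_mid, jar_mid, nutcracker_mid, carton_mid from where it was at the start of the episode below 0.03 m); the robot touches nothing.
It fails at once if the tray is lifted (over 10 mm) or tipped (height (world z) of tray above 0.022 m or angle between tray's own z axis and vertical above 0.2 rad).
It fails at once if the gift box is lifted, tipped up or comes off the tray (z of giftbox_center in the frame of tray above 0.054 m or angle between giftbox_center's own z axis and vertical above 0.4 rad or z of giftbox_center in the frame of tray below 0.025 m).
It fails at once if another ware is lifted, or shifted by more than 30 mm (distance of any of tin_mid, house_mid, bars_mid, mug_mid, jar_mid, nutcracker_mid, carton_mid from where it was at the start of the episode above 0.03 m or height (world z) of tin_mid above 0.046 m or height (world z) of house_mid above 0.058 m or height (world z) of bars_mid above 0.035 m or height (world z) of mug_mid above 0.0625 m or height (world z) of jar_mid above 0.07 m or height (world z) of nutcracker_mid above 0.105 m or height (world z) of carton_mid above 0.0425 m).
It also fails if it takes over 35 s, if anything falls off the work surface, if the arm or the gripper's body presses on something with over 40 N, if the wrist force passes 120 N, or if a joint passes its speed limit or range.

## Working session

There is one attempt and no reset: what is moved stays moved. The work goes in short steps, Python scripts to look and compute and a tool call to move; the robot and the scene stay as the last step left them, time stands still between calls to the robot, and variables do not carry over. Pictures are saved under pics/ and viewed, at most 10 in all, crops included, and the job is handed in when it is done.

Besides the shell and the picture viewer there is one more tool, called after ">>>" by a JSON object that holds its "api" and its "payload", one argument or row to a line. servo_tool: Moves the arm, as the interface text tells. Its arguments: {"type":"object","properties":{"moves":{"type":"array"},"squeeze":{"type":"number"}},"required":["moves"]}

```bash
mkdir -p pics; python3 - <<'E'
from cell import bot
import cv2,numpy as np
ims=[]
for c in("side","top"):
    im=bot.camera(c);cv2.imwrite(f"pics/{c}0.png",im)
    for q in("track","strip","tooth","end_stop","tray","tray_rear","giftbox_center"):
        print(c,q,[(np.round(d["location"]).tolist(),round(d["conf"],2)) for d in bot.mark_of(c,q)][:4])
s=bot.sense();print(s["time_s"],s["eef_pos"],s["orientation"])
E
```

```text
side track [([580.0, -101.0, 0.0], 0.93)]
side strip [([578.0, -127.0, 34.0], 0.53), ([752.0, 8.0, 38.0], 0.53)]
side tooth [([602.0, 12.0, 38.0], 0.66), ([568.0, -181.0, 48.0], 0.34)]
side end_stop [([606.0, 46.0, 58.0], 0.94), ([637.0, 493.0, 84.0], 0.35)]
side tray [([310.0, -564.0, -1.0], 0.8), ([271.0, 218.0, 2.0], 0.69), ([534.0, 263.0, 2.0], 0.64), ([242.0, -240.0, 2.0], 0.64)]
side tray_rear [([346.0, 227.0, 38.0], 0.96), ([383.0, -577.0, 32.0], 0.94), ([567.0, -179.0, 43.0], 0.75), ([484.0, 318.0, 33.0], 0.57)]
side giftbox_center [([587.0, -127.0, 50.0], 0.81)]
top track [([583.0, -101.0, 1.0], 0.67), ([641.0, 491.0, 83.0], 0.67)]
top strip [([576.0, -126.0, 30.0], 0.94), ([421.0, -187.0, 14.0], 0.41)]
top tooth [([599.0, 10.0, 40.0], 0.57)]
top end_stop [([606.0, 47.0, 56.0], 0.97)]
top tray [([271.0, 212.0, -0.0], 0.69), ([248.0, -241.0, -3.0], 0.67), ([580.0, -103.0, 14.0], 0.63), ([541.0, 264.0, -3.0], 0.56)]
top tray_rear [([486.0, 319.0, 38.0], 0.95), ([380.0, -583.0, 35.0], 0.95), ([182.0, -198.0, 30.0], 0.88), ([347.0, 226.0, 36.0], 0.87)]
top giftbox_center [([586.0, -122.0, 50.0], 0.7)]
0.8 [ 161.31002654 -629.66574846  238.73915175] [ 1.30202684e-05  9.92144411e-01  1.25097828e-01 -2.58238326e-05]
```

View pics/side0.png

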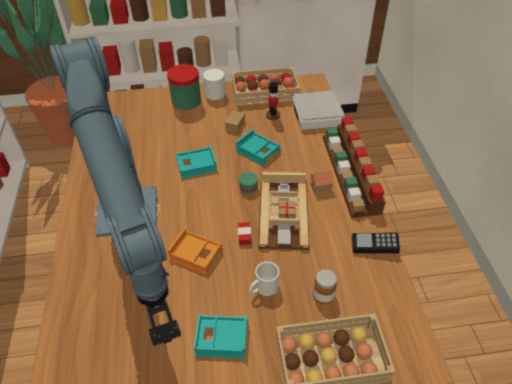

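View pics/top0.png

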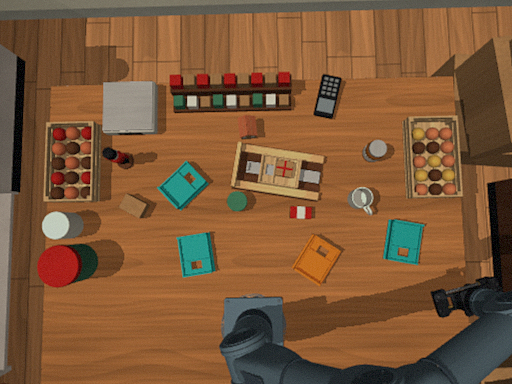

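The real tray is in the slide at side (284,210), top (280,170), with the red-ribboned gift box on it. The look-alikes are turquoise at side (197,163), (258,148), (221,337) and orange at (195,252), and I'm rejecting all four. Next come the neighbours and a close crop to check the choice.

```bash
python3 - <<'E'
from cell import bot
import cv2,numpy as np
o=np.array([581,-101.]);
a=np.arctan2(*(np.array([606,46.5])-o)[::-1]);print("yaw of +y",np.degrees(a))
Y=np.array([np.cos(a),np.sin(a)]);X=np.array([Y[1],-Y[0]])
for q in("tin_mid","house_mid","bars_mid","mug_mid","jar_mid","tray_rear","tray"):
    for c in("side","top"):
        for d in bot.mark_of(c,q)[:6]:
            l=np.array(d["location"]);r=l[:2]-o
            if np.hypot(*r)<280: print(c,q,np.round(l),"track",np.round([r@X,r@Y]),round(d["conf"],2))
im=bot.camera("top");cv2.imwrite("pics/crop.png",cv2.resize(im[120:220,220:400],None,fx=4,fy=4,interpolation=cv2.INTER_CUBIC))
E
```

```text
yaw of +y 80.38027220030115
side tin_mid [471.  50.  25.] track [-134.  130.] 0.62
top tin_mid [468.  55.  26.] track [-138.  135.] 0.7
top tin_mid [750.  12.  38.] track [148. 140.] 0.42
side house_mid [754.   9.  41.] track [152. 137.] 0.81
top house_mid [749.  10.  38.] track [147. 138.] 0.83
side bars_mid [ 424. -186.   15.] track [-141. -110.] 0.56
side bars_mid [ 581. -124.   34.] track [  4. -23.] 0.25
top bars_mid [ 422. -185.   15.] track [-142. -109.] 0.51
side tray_rear [ 567. -179.   43.] track [ -1. -80.] 0.75
side tray_rear [ 581. -107.   11.] track [ 1. -6.] 0.21
top tray_rear [ 567. -185.   44.] track [  0. -85.] 0.8
top tray_rear [466.  55.  26.] track [-139.  134.] 0.35
side tray [ 584. -106.   15.] track [ 4. -5.] 0.63
side tray [ 568. -181.   43.] track [  0. -81.] 0.56
top tray [ 580. -103.   14.] track [-1. -2.] 0.63
```

View pics/crop.png

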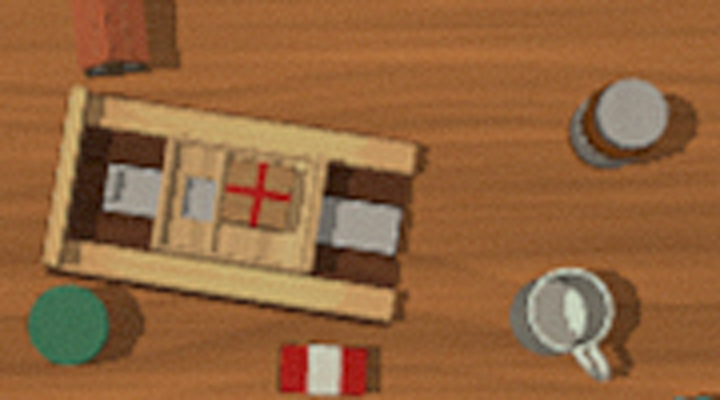

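The crop confirms it: plywood tray with the gift box at crop (240,205), rear wall at (318,215), strip open behind it at (360,225), tooth at (120,185), jar and mug well clear. I'll close the fingers, travel to above track y = -120, then turn so the fingers line up across the track.

>>> {"api": "servo_tool", "payload": {
  "moves": [
    [0,0,0,0.0445,-0.0272,0,-1],
    [0,0,0,0.0445,-0.0272,0,-1],
    [0,0,0,0.0445,-0.0272,0,-1],
    [0,0,0,0.0445,-0.0272,0,-1],
    [0,0,0,0.0445,-0.0272,0,-1],
    [0,0,0,0.0445,-0.0272,0,-1],
    [0,0,0,0.0445,-0.0272,0,-1],
    [0,0,0,0.0445,-0.0272,0,-1],
    [0,0,0,0.0445,-0.0272,0,-1],
    [0,0,0,0.0445,-0.0272,0,-1],
    [0,0,0,0.0445,-0.0272,0,-1]
  ],
  "squeeze": 10
}}

```text
time_s: 2.92
eef_pos: [562.3, -217.2, 238.9]
orientation: [0.0, 0.992, 0.125, 0.0]
wrist_force: [0.3, -1.0, 1.0]
grip_width: 0.001
gripper_force: 0.0
```

>>> {"api": "servo_tool", "payload": {
  "moves": [
    [0,0,-0.1646,0,0,0.01,-1],
    [0,0,-0.1646,0,0,0.02,-1],
    [0,0,-0.1646,0,0,0.02,-1],
    [0,0,-0.1646,0,0,0.02,-1],
    [0,0,-0.1646,0,0,0.02,-1],
    [0,0,-0.1646,0,0,0.02,-1],
    [0,0,-0.1646,0,0,0.01,-1],
    [0,0,0,0,0,0,-1]
  ]
}}

```text
time_s: 3.92
eef_pos: [560.6, -218.3, 117.9]
orientation: [-0.001, 0.764, 0.645, -0.0]
wrist_force: [-0.2, -0.1, 0.4]
grip_width: 0.004
gripper_force: 0.0
```

```bash
python3 - <<'E'
from cell import bot
import cv2,numpy as np
from scipy.spatial.transform import Rotation as R
s=bot.sense();o=np.array([581,-101.]);a=np.radians(80.4)
Y=np.array([np.cos(a),np.sin(a)]);X=np.array([Y[1],-Y[0]])
M=R.from_quat(np.roll(s["orientation"],-1)).as_matrix()
r=s["eef_pos"][:2]-o
print(s["time_s"],s["eef_pos"],"track",r@X,r@Y,"toolx deg",np.degrees(np.arctan2(M[1,0],M[0,0])),M[:,2].round(3),s["wrist_force"],s["grip_width"])
im=bot.camera("side");cv2.imwrite("pics/s1.png",cv2.resize(im[130:280,200:370],None,fx=3.5,fy=3.5))
E
```

```text
3.925 [ 560.57991871 -218.34112188  117.89848077] track -0.5652873927012434 -119.10331252399702 toolx deg 80.28008918935167 [-0.002  0.001 -1.   ] [-0.23197904 -0.10382837  0.37533947] 0.004273821907925743
```

View pics/s1.png

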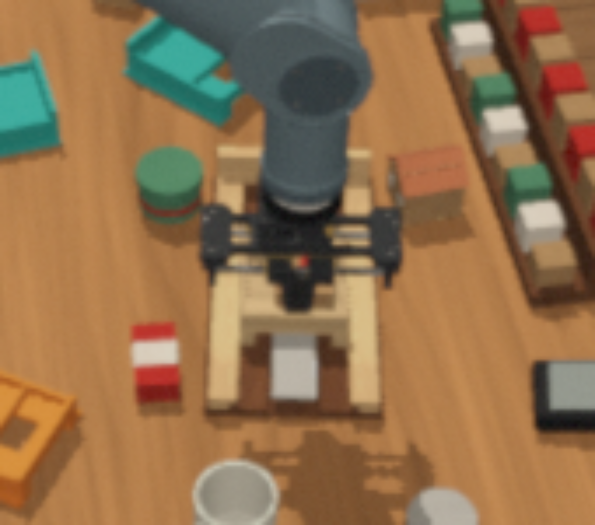

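The closed fingertips (crop (297,300)) are lined up with the strip (crop (295,365)) and nothing is near them. I'll go down and press to z of about 15.

>>> {"api": "servo_tool", "payload": {
  "moves": [
    [0,0,0,0,0,0.03,-1],
    [0,0,0,0,0,0.03,-1],
    [0,0,0,0,0,0.02,-1],
    [0,0,0,0,0,0.006,-1],
    [0,0,0,0,0,0.006,-1],
    [0,0,0,0,0,0.006,-1],
    [0,0,0,0,0,0.005,-1],
    [0,0,0,0,0,0,-1],
    [0,0,0,0,0,0,-1]
  ]
}}

```text
time_s: 5.1
eef_pos: [562.0, -218.5, 16.4]
orientation: [0.001, 0.764, 0.645, 0.0]
wrist_force: [-1.9, -0.2, 5.3]
grip_width: 0.004
gripper_force: 2.9
```

>>> {"api": "servo_tool", "payload": {
  "moves": [
    [0,0,0,0,0,0.0015,-1],
    [0,0,0,0,0,0,-1],
    [0,0,0,0.008,0,0,-1],
    [0,0,0,0.006,0,0,-1],
    [0,0,0,0.005,0,0,-1],
    [0,0,0,0.005,0,0,-1],
    [0,0,0,0.005,0,0,-1],
    [0,0,0,0.005,0,0,-1],
    [0,0,0,0.005,0,0,-1]
  ]
}}

```text
time_s: 6.22
eef_pos: [568.3, -184.5, 15.3]
orientation: [0.003, 0.765, 0.644, -0.001]
wrist_force: [-1.5, -8.0, 6.4]
grip_width: 0.005
gripper_force: 5.1
```

>>> {"api": "servo_tool", "payload": {
  "moves": [
    [0,0,0,0.007,0,0,-1],
    [0,0,0,0.007,0,0,-1],
    [0,0,0,0.007,0,0,-1],
    [0,0,0,0.007,0,0,-1],
    [0,0,0,0.007,0,0,-1],
    [0,0,0,0.007,0,0,-1],
    [0,0,0,0.007,0,0,-1],
    [0,0,0,0.007,0,0,-1]
  ]
}}

```text
time_s: 7.22
eef_pos: [577.8, -129.5, 15.3]
orientation: [0.003, 0.765, 0.644, -0.001]
wrist_force: [-1.6, -9.1, 7.7]
grip_width: 0.009
gripper_force: 5.4
```

```bash
python3 - <<'E'
from cell import bot
import cv2,numpy as np
im=bot.camera("side");cv2.imwrite("pics/s2.png",cv2.resize(im[130:280,200:370],None,fx=3.5,fy=3.5))
s=bot.sense();o=np.array([581,-101.]);a=np.radians(80.4)
Y=np.array([np.cos(a),np.sin(a)]);X=np.array([Y[1],-Y[0]])
r=s["eef_pos"][:2]-o;print(r@X,r@Y,s["eef_pos"],s["wrist_force"],s["time_s"])
for d in bot.mark_of("side","tray_rear")[:5]: 
    r=np.array(d["location"])[:2]-o
    if np.hypot(*r)<150:print(r@X,r@Y,d)
E
```

```text
1.5633221756812072 -26.89248603970106 [ 578.05660328 -127.77659794   15.30554771] [-0.42895574 -7.03158284  6.74912488] 7.275
3.6854665262875494 60.35989841346335 {'location': [594.7, -42.1, 13.9], 'conf': 0.73}
1.797580388765811 -16.02462806887961 {'location': [580.1, -117.1, 46.5], 'conf': 0.63}
```

View pics/s2.png

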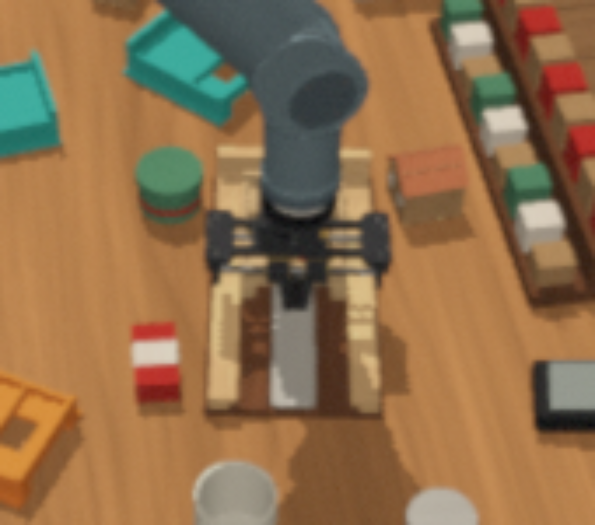

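The tray has moved straight with the strip still held down (tips at crop (297,295)), and its rear wall is at track y of about -16. About 15 mm remain to the stop.

>>> {"api": "servo_tool", "payload": {
  "moves": [
    [0,0,0,0.004,0,0,-1],
    [0,0,0,0.004,0,0,-1],
    [0,0,0,0.003,0,0,-1],
    [0,0,0,0.003,0,0,-1],
    [0,0,0,0,0,0,-1]
  ]
}}

```text
time_s: 7.95
eef_pos: [580.2, -115.1, 15.3]
orientation: [0.002, 0.765, 0.644, -0.001]
wrist_force: [-2.0, -7.5, 7.8]
grip_width: 0.007
gripper_force: 4.6
```

>>> {"api": "servo_tool", "payload": {
  "moves": [
    [0,0,0,0.002,0,0,-1],
    [0,0,0,0.002,0,0,-1],
    [0,0,0,0,0,0,-1]
  ]
}}

```text
time_s: 8.32
eef_pos: [580.7, -112.4, 15.3]
orientation: [0.003, 0.765, 0.644, -0.002]
wrist_force: [-2.1, -10.7, 8.2]
grip_width: 0.002
gripper_force: 7.2
```

>>> {"api": "servo_tool", "payload": {
  "moves": [
    [0,0,0,0.002,0,0,-1],
    [0,0,0,0.002,0,0,-1],
    [0,0,0,0,0,0,-1]
  ]
}}

```text
time_s: 8.7
eef_pos: [580.5, -112.5, 15.3]
orientation: [0.004, 0.766, 0.643, -0.003]
wrist_force: [-4.2, -18.7, 9.9]
grip_width: 0.008
gripper_force: 13.2
```

It has hit the end stop: the tip no longer advances and the force has risen to 19 N. I'll back off while still pressing, so the fingers don't drag the wall up, and then lift.

>>> {"api": "servo_tool", "payload": {
  "moves": [
    [0,0,0,-0.006,0,0,-1],
    [0,0,0,-0.006,0,0,-1],
    [0,0,0,-0.008,0,0,-1],
    [0,0,0,0,0,-0.006,-1],
    [0,0,0,0,0,-0.008,-1],
    [0,0,0,0,0,-0.03,-1],
    [0,0,0,0,0,-0.05,-1],
    [0,0,0,-0.04,0,-0.05,-1],
    [0,0,0,-0.06,0,0,-1],
    [0,0,0,-0.06,0,0,-1],
    [0,0,0,-0.06,0,0,-1],
    [0,0,0,0,0,0,-1]
  ]
}}

```text
time_s: 10.2
eef_pos: [537.0, -345.9, 156.4]
orientation: [0.0, 0.767, 0.642, -0.002]
wrist_force: [0.1, 1.0, -0.1]
grip_width: 0.002
gripper_force: 0.0
```

```bash
python3 - <<'E'
from cell import bot
import cv2,numpy as np
for c,(y,x) in dict(side=(130,200),top=(110,200)).items():
    im=bot.camera(c);cv2.imwrite(f"pics/{c}3.png",cv2.resize(im[y:y+130,x:x+170],None,fx=4,fy=4,interpolation=cv2.INTER_CUBIC))
o=np.array([581,-101.]);a=np.radians(80.4)
Y=np.array([np.cos(a),np.sin(a)]);X=np.array([Y[1],-Y[0]])
for c in("side","top"):
  for q in("tray","tray_rear","giftbox_center","tooth"):
    for d in bot.mark_of(c,q)[:5]: 
      r=np.array(d["location"])[:2]-o
      if np.hypot(*r)<150:print(c,q,round(r@X),round(r@Y),round(d["location"][2]),d["conf"])
s=bot.sense();print(s["time_s"],s["eef_pos"],s["wrist_force"])
E
```

```text
side tray -1 75 13 0.44
side tray_rear 1 1 46 0.43
top tray 2 77 12 0.59
top tray_rear 2 -4 46 0.8
top tray_rear 0 75 12 0.75
top giftbox_center 8 61 51 0.71
top tooth 1 113 43 0.61
10.7 [ 541.13004406 -337.87430373  157.07123699] [-0.30762457  0.18938458  0.52234834]
```

View pics/side3.png

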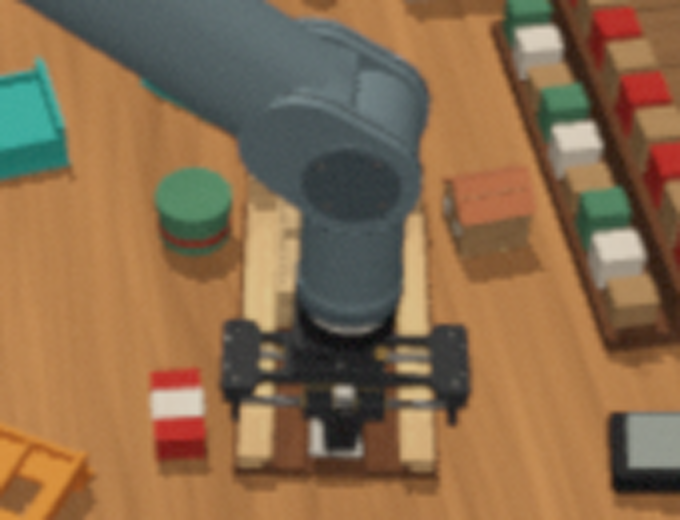

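View pics/top3.png

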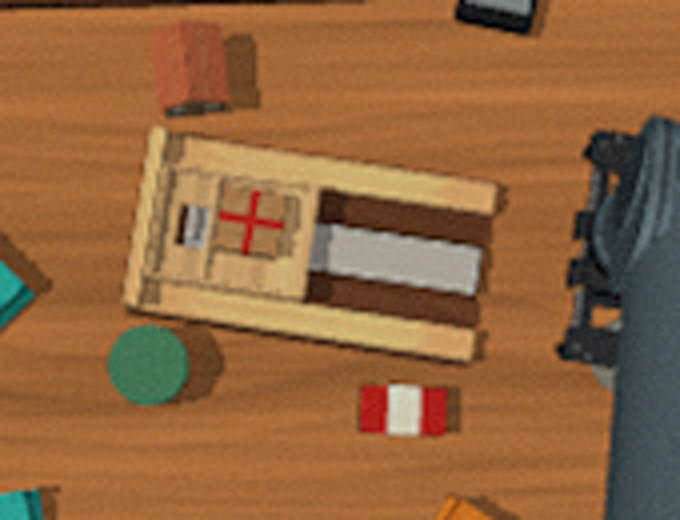

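The top view shows the tray up against the end stop at crop (160,230), with the tooth up in its slot at (195,225). The gift box lies flat at (255,220), the other wares haven't moved, and the arm is clear. Handing in.

```bash
python3 -c "
from cell import bot
print(bot.hand_in())"
```

```text
the job is handed in; nothing more can be done
None
```

The job is handed in: the last pictures show the tray against the end stop (y about 75 mm), the tooth up in its slot, the gift box flat and the nearby wares unmoved, but the judge's verdict was not shown.

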